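# Swing the ring lamp over the dish and start it

### The arm

A 7-joint arm with a two-finger parallel gripper is mounted at the origin on a cart in front of the work surface, level with it; the furniture and walls round the work are solid. World frame = base frame: x ahead of the robot, y to its left, z up, the work surface at z = 0. Lengths are in m, angles in rad, forces in N, time in s.
With the tool pointing down it reaches from about 0.4 to 0.85 m from the base axis. Payload 4.5 kg.
Tool frame: the origin (TCP) lies on the centre line of the jaws, within the pads' length; the fingertips stand 11 mm ahead of it and the grasp point (between the pads) lies 8 mm behind it; z points along the fingers, y is the line along which they close (so a half turn about z gives the same grasp; the last joint's range is limited). The gripper opens to 88 mm and grips with 3 to 60 N. Pads are 18 mm wide; open, the fingers measure 123 mm over their backs; the gripper's body (75 mm by 187 mm) begins 45 mm behind the grasp point.
Start: joints at [1.244, 0.689, -0.195, 1.565, 0.157, 0.902, -0.215], TCP at [0.221, -0.585, 0.25] pointing down, gripper open.
Joint ranges: [-3.01, 3.01], [-0.46, 2.08], [-1.47, 1.51], [0.13, 2.56], [-1, 4.14], [0.04, 2.09], [-2.66, 2.66]. Speed limits (rad/s): [2.57, 2.57, 3.14, 3.14, 3.14, 3.14, 3.14].

### API

Orientations are given as a unit quaternion [x, y, z, w].
In Python, from plant import * gives the robot as it stands. The module is installed in compiled form; this text tells all that it offers.
- The arm moves only by the tool send_rows, never from a script. Its argument "motion" is a list of rows, each an object of numbers: "x", "y", "z": the shift along the tool's x, y, z in cm; "rx", "ry", "rz": the turn, a rotation vector about the tool's x, y, z in rad; "jaw": the finger opening in cm, from 0 to 8.81. In form: [{"x": .., "y": .., "z": .., "rx": .., "ry": .., "rz": .., "jaw": ..}, ...]. A call has exactly 5 rows; each row shifts and turns the commanded pose from where the row before left it, along the tool's axes as they then stand; what a row does not reach is not made up. A row lasts 1/10 s, in which the tool goes at most 50 mm and 8.59 degrees, less where a joint would pass 70% of its speed; a pose out of reach is approached as far as the arm can. A call is refused whole if a number of a shift passes 5 or a number of a turn 0.15, either way. A call with a gripper value outside its range is refused whole. The fingers move at their own pace and stop on an object; "grip_force" is the grip in N (left out, the last holds). Time passes only in rows, so rows that do not move let the fingers close, or fill a call up. It gives the time, the measured TCP pose, the force, the opening and the grip force at its end, in the units of the state.
- get_state(): the state, without advancing time (a new reading comes with each control period).
- snapshot(name): name is "scene" or "top" or "wrist"; returns a dict with "img" (400x640x3 uint8, red, green, blue), "vertical_fov" (degrees; the focal length in pixels is half the picture's height over the tangent of half this angle, whatever the lens; pixels are square), "cx", "cy" (the principal point, pixels), "extrinsics" (4x4, takes a point from camera to world coordinates). Camera axes: x right, y up, looking along -z (the intrinsics and any distortion apply to the point x, -y, -z); pixel columns grow to the right and rows downward; lengths in m; the calibration is good to about 2 mm. A picture is of the moment at which its call begins. There is no depth.
- finish_job(): hands the job in; it is judged then, once.
The state is a dict: "clock": time; "q": joint angles; "qd": joint speeds; "joint_torque": joint torques, N m; "tool_pos": TCP position; "eef_rot": TCP orientation; "contact_force": force on the tool from outside, world axes, zero at the start; "moment": the same for the moment, N m; "opening": opening from 0.0 (shut) to 1.0 (fully open); "finger_force": force on a finger pad.
Only numpy, scipy, OpenCV 4.12 (cv2) and the standard library are available. Lean on these libraries where they do the work, as an engineer would, in place of code of your own. Each camera call takes 0.05 s, during which the arm holds its last target. There are 200 camera calls.

### The job

Swing the round lamp head on its stiff arm until it is centred over the culture dish (to within a centimetre) and let go of it; it stays where you leave it. Only then slide the guard plate on the control unit fully aside and press the button it covered all the way down and let it come back up, to start the exposure. Leave the lamp over the dish and the guard open, and do not shift the dish or the other things on the bench.

Things in the scene. Friction and masses are not known exactly. Their poses are not given: they have to be found in the camera images.
- lamp_head: round white ring lamp with a clear window, 96 mm outer diameter, 30 mm high, solid to the touch; origin at its centre, 130 mm above the worktop (underside 115, top 145 mm); carried by the swing arm 150 mm from the pivot. The space between it and the dish is 71 mm high.
- lamp_arm (a joint): angle of the lamp's swing arm about the upright post, rad, -1.2 to 1.5, positive counter-clockwise from above; stiff friction hinge (about 0.35 N m, so 2 to 4 N pushed sideways at the head), no spring: stays where it is left. At 0 the head lies 150 mm from the pivot along the stand's -x axis. The arm is a bar 16 mm wide and 12 mm high at the height of the head's middle.
- lamp_pivot (a point): point on the post's axis (arm's turning axis, upright) at the arm's height, 130 mm above the worktop; axes are those of the stand; post top at 160 mm
- dish: covered culture dish, 93 mm diameter, 18 mm high, loose, on a round stage of 112 mm diameter clamped to the same post, ringed by six low pins; origin at the centre of its underside, 26 mm above the worktop; its centre is 150 mm from the post's axis, so the head can be exactly over it
- control: grey control unit fixed to the worktop, 100 mm (x) by 156 mm (y) by 50 mm high; origin at the centre of its underside; two rails 14 mm high run along its y on top, 62 mm apart inside
- shutter (a joint): how far the guard plate has slid, m: 0 covers the button, 0.055 is the end stop; slides along the control unit's +y, stiff by about 1.5 N friction, stays where left
- shutter_tab (a point): top of the upright rib across the guard plate, 81.5 mm above the worktop; the rib is 40 mm long (control's x), 8 mm thick (y) and stands 18 mm above the plate, over its middle; the plate is 60 mm (x) by 50 mm (y), 3 mm thick, its top 63.5 mm above the worktop. Axes as the control unit's
- start_button (a joint): how far the button is pressed, m, 0 to 0.006 (end stop); spring back, about 1 N to start and 5 N at the end stop
- button_top (a point): centre of the top of the round start button, 30 mm diameter, 59 mm above the worktop when up; at control x 0, y -35 mm; right under the guard plate's middle when that is shut, clear of the plate by 15 mm beyond its rim when open
- tip_box: bystander: pipette-tip box 91 x 122 x 77 mm, loose; origin under its centre. It and the control unit may stand in each other's places, left or right of the lamp
- reagent_bottle: bystander: brown bottle, 62 mm diameter, 135 mm high, loose
- timer: bystander: white timer on its edge, 20 x 64 x 60 mm, loose
- tape_roll: bystander: roll of tape lying flat, 96 mm diameter, 25 mm high, loose
Things that resemble listed ones, but are neither listed nor needed, are in the scene too. Leave any black or blue look-alike of the dish alone.

How it is judged:
By the outcome, as a careful person would: the job done as asked, in the order asked, and still so for the second after the job is handed in, with the robot touching nothing.
It also fails if it takes over 58 s, if anything falls off the work surface, if the arm or the gripper's body presses on something with over 40 N, if the wrist force passes 120 N, or if a joint passes its speed limit or range.

## Working session

There is one attempt and no reset: what is moved stays moved. The work goes in short steps, Python scripts to look and compute and a tool call to move; the robot and the scene stay as the last step left them, time stands still between calls to the robot, and variables do not carry over. Pictures are saved under pics/ and viewed, at most 10 in all, crops included, and the job is handed in when it is done.

Besides the shell and the picture viewer there is one more tool, called after "Call:" as name(argument=value, ...), one argument or row to a line, values as JSON. send_rows: Moves the arm, as the interface text tells. Its arguments: {"type":"object","properties":{"motion":{"type":"array"},"grip_force":{"type":"number"}},"required":["motion"]}

```bash
mkdir -p pics
cat > h.py <<'E'
from plant import *
import numpy as np, cv2
def snap(n,f):
    s=snapshot(n); cv2.imwrite('pics/'+f,cv2.cvtColor(s['img'],cv2.COLOR_RGB2BGR)); np.save('pics/'+f[:-4]+'.npy',s,allow_pickle=True); return s
def load(f): return np.load('pics/'+f+'.npy',allow_pickle=True).item()
def ray(s,u,v):
    f=200/np.tan(np.radians(s['vertical_fov'])/2); E=np.array(s['extrinsics'])
    d=E[:3,:3]@np.array([(u-s['cx'])/f,-(v-s['cy'])/f,-1]); return E[:3,3],d
def hit(s,u,v,z):
    o,d=ray(s,u,v); return (o+d*(z-o[2])/d[2]).round(4)
def proj(s,p):
    f=200/np.tan(np.radians(s['vertical_fov'])/2); E=np.array(s['extrinsics'])
    c=E[:3,:3].T@(np.array(p)-E[:3,3]); return (s['cx']+f*c[0]/-c[2], s['cy']-f*c[1]/-c[2])
E
python3 - <<'E'
from h import *
for n in('top','scene'):
    s=snap(n,n+'0.png'); print({k:v for k,v in s.items() if k!='img'})
print(get_state())
E
```

```text
{'vertical_fov': 44.84231149959272, 'cx': 320.9472036668488, 'cy': 197.10817437901926, 'extrinsics': array([[-0.00459213,  0.99619281, -0.08705627,  0.40550304],
       [-0.99997989, -0.00495541, -0.00395725,  0.027082  ],
       [-0.00437358,  0.08703635,  0.99619554,  1.61504207],
       [ 0.        ,  0.        ,  0.        ,  1.        ]])}
{'vertical_fov': 47.027433119102376, 'cx': 322.1325585750123, 'cy': 197.0327067080445, 'extrinsics': array([[ 0.59279747,  0.60910881, -0.52685636, -0.37523701],
       [-0.8053069 ,  0.4552143 , -0.37981672, -0.62988703],
       [ 0.00848284,  0.64943545,  0.76036941,  1.40731387],
       [ 0.        ,  0.        ,  0.        ,  1.        ]])}
{'clock': 0.1, 'q': array([ 1.2438009 ,  0.68989842, -0.19451374,  1.56621771,  0.15736518,
        0.90250671, -0.21507089]), 'qd': array([ 0.00033783, -0.00153078,  0.00021371, -0.00288717, -0.00119978,
       -0.0004234 ,  0.00043428]), 'joint_torque': array([-2.27427401e-03, -5.28501606e+01, -1.27151962e+00, -1.53837687e+01,
       -5.26720681e-02,  1.97851703e-03,  4.38208940e-05]), 'tool_pos': array([ 0.22038895, -0.5842783 ,  0.24899708]), 'eef_rot': array([ 9.83759682e-01,  1.79488776e-01, -2.31296847e-04, -7.83372305e-04]), 'contact_force': array([ 0.67925952, -0.04481415, -0.17052111]), 'moment': array([ 0.03407421,  0.06329479, -0.03831664]), 'finger_force': 0.0, 'opening': 0.9989093516550513}
```

View pics/top0.png

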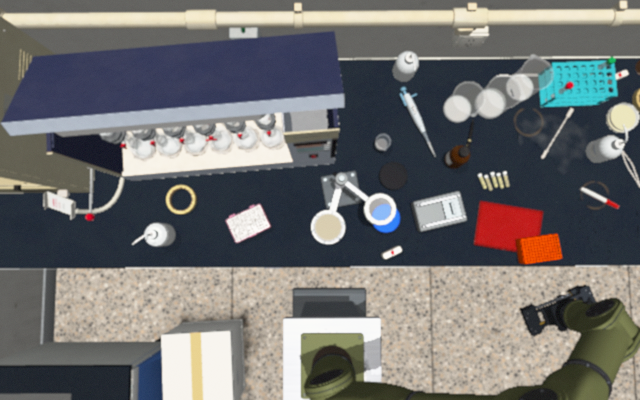

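View pics/scene0.png

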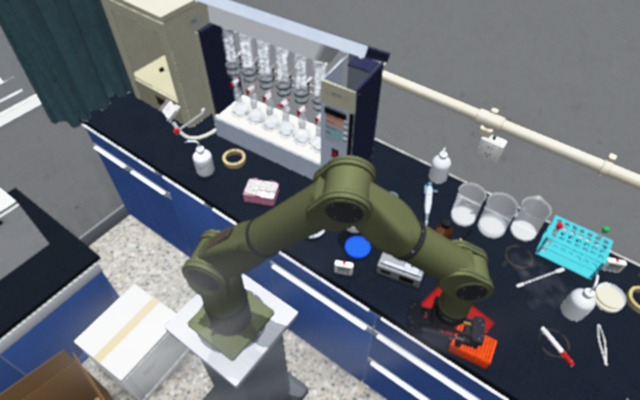

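Run:
```python
from h import *
s=load('top0'); c=s['img'][150:270,290:480]; cv2.imwrite('pics/c1.png',cv2.cvtColor(cv2.resize(c,None,fx=4.2,fy=4.2,interpolation=cv2.INTER_CUBIC),cv2.COLOR_RGB2BGR))
```

```text
(no output)
```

View pics/c1.png

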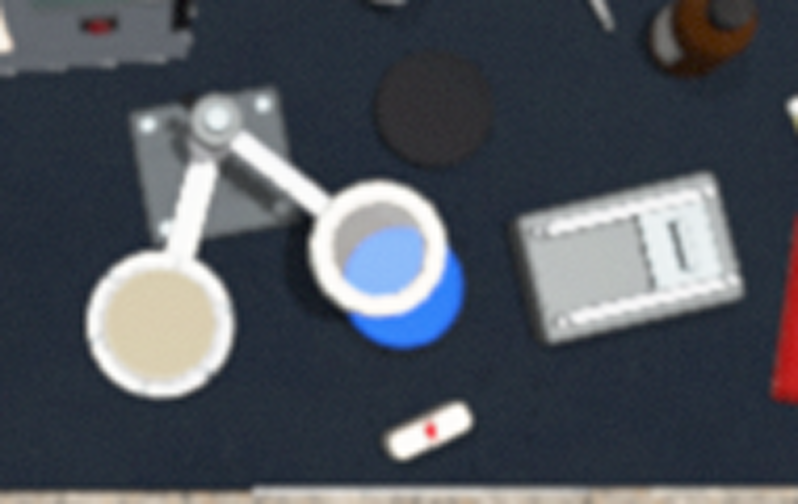

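Run:
```python
from h import *
s=load('top0'); P=lambda x,y:(290+x/4.2-.4,150+y/4.2-.4)
post=hit(s,*P(217,118),.160); head=hit(s,*P(379,247),.145); dish=hit(s,*P(161,323),.022)
agar=hit(s,*P(161,323),.044)
print(post,head,dish,agar,np.linalg.norm((head-post)[:2]),np.linalg.norm((dish-post)[:2]))
for n,p in(('head',head),('dish',dish)): print(n,np.arctan2(*(p-post)[:2][::-1]))
C=np.array([hit(s,*P(*c),.05) for c in((517,215),(712,173),(743,295),(548,342))]);print(C,C.mean(0),np.linalg.norm(C-np.roll(C,1,0),axis=1))
tab=hit(s,*P(681,247),.0815);print(tab)
img=s['img'].astype(int); 
# refine head by blue/white edges: ring outer via white mask
m=((img.min(2)>185)).astype(np.uint8); n,l,st,ce=cv2.connectedComponentsWithStats(m)
for i in range(1,n):
    if st[i,0]>300 and st[i,0]<480 and 160<st[i,1]<260 and st[i,4]>10: print(st[i],ce[i])
```

```text
[ 0.5913 -0.0288  0.16  ] [ 0.4986 -0.1457  0.145 ] [0.4478 0.0109 0.022 ] [0.4472 0.0112 0.044 ] 0.1491941687868531 0.14889036234760133
head -2.2412454498764385
dish 2.8716884057856937
[[ 0.5288 -0.2636  0.05  ]
 [ 0.5606 -0.4146  0.05  ]
 [ 0.4664 -0.4356  0.05  ]
 [ 0.4311 -0.2852  0.05  ]] [ 0.496725 -0.34975   0.05    ] [0.10005923 0.15431215 0.09651238 0.15448705]
[ 0.5015 -0.3807  0.0815]
[338 175   7   6  35] [341.22857143 177.37142857]
[345 181  51  44 563] [373.64653641 204.25754885]
[311 188  34  56 618] [329.44498382 219.3802589 ]
[417 194  49  35 909] [440.43344334 210.88888889]
[383 247  19  12 101] [391.96039604 252.32673267]
```

```bash
cat >> h.py <<'E'
PIV=np.array([.5913,-.0288])
def pose():
    st=get_state(); q=st['eef_rot']; return np.array(st['tool_pos']),2*np.arctan2(q[1],q[0])
def wrap(a): return (a+np.pi/2)%np.pi-np.pi/2
def plan(wps,p=None,psi=None):
    """wps: list of (xyz,psi) per row; prints row increments (cm, rad)"""
    if p is None: p,psi=pose()
    for t,a in wps:
        d=np.array(t)-p; c,s=np.cos(psi),np.sin(psi)
        print('x %.2f y %.2f z %.2f rz %.3f'%(100*(d[0]*c+d[1]*s),100*(d[0]*s-d[1]*c),-100*d[2],-wrap(a-psi)))
        p=np.array(t);psi=a
def line(t,a,n):
    p,psi=pose(); return [(p+(np.array(t)-p)*i/n,psi+wrap(a-psi)*i/n) for i in range(1,n+1)]
E
python3 - <<'E'
from h import *
print(pose()); r=.075;th=-2.241
t=[*(PIV+r*np.array([np.cos(th),np.sin(th)])),.22]; print(t)
plan(line(t,.900,20)); s=load('top0'); print(hit(s,340,165,0),hit(s,340,165,.3),hit(s,343,95,.45))
E
```

```text
(array([ 0.22038895, -0.5842783 ,  0.24899708]), np.float64(0.3609336483225886))
[np.float64(0.5447140786780302), np.float64(-0.08757713785634033), 0.22]
x 2.39 y -1.75 z 0.14 rz -0.027
x 2.44 y -1.69 z 0.14 rz -0.027
x 2.49 y -1.62 z 0.14 rz -0.027
x 2.53 y -1.55 z 0.14 rz -0.027
x 2.57 y -1.48 z 0.14 rz -0.027
x 2.61 y -1.41 z 0.14 rz -0.027
x 2.64 y -1.34 z 0.14 rz -0.027
x 2.68 y -1.27 z 0.14 rz -0.027
x 2.71 y -1.20 z 0.14 rz -0.027
x 2.74 y -1.12 z 0.14 rz -0.027
x 2.77 y -1.05 z 0.14 rz -0.027
x 2.80 y -0.97 z 0.14 rz -0.027
x 2.83 y -0.90 z 0.14 rz -0.027
x 2.85 y -0.82 z 0.14 rz -0.027
x 2.87 y -0.75 z 0.14 rz -0.027
x 2.89 y -0.67 z 0.14 rz -0.027
x 2.91 y -0.59 z 0.14 rz -0.027
x 2.92 y -0.51 z 0.14 rz -0.027
x 2.93 y -0.43 z 0.14 rz -0.027
x 2.94 y -0.35 z 0.14 rz -0.027
[ 0.6547 -0.0311  0.    ] [ 0.6084 -0.0203  0.3   ] [ 0.7589 -0.0236  0.45  ]
```

Call:
send_rows(
  motion=[
    {"x": 2.4, "y": -1.7, "z": 0.1, "rz": -0.027},
    {"x": 2.4, "y": -1.7, "z": 0.1, "rz": -0.027},
    {"x": 2.5, "y": -1.6, "z": 0.1, "rz": -0.027},
    {"x": 2.5, "y": -1.6, "z": 0.1, "rz": -0.027},
    {"x": 2.6, "y": -1.5, "z": 0.1, "rz": -0.027},
  ],
)

```text
schema error: expected keys x, y, z, rx, ry, rz, jaw
```

Call:
send_rows(
  motion=[
    {"x": 2.6, "y": -1.4, "z": 0.1, "rz": -0.027},
    {"x": 2.6, "y": -1.3, "z": 0.1, "rz": -0.027},
    {"x": 2.7, "y": -1.3, "z": 0.1, "rz": -0.027},
    {"x": 2.7, "y": -1.2, "z": 0.1, "rz": -0.027},
    {"x": 2.7, "y": -1.1, "z": 0.1, "rz": -0.027},
  ],
)

```text
schema error: expected keys x, y, z, rx, ry, rz, jaw
```

Call:
send_rows(
  motion=[
    {"x": 2.8, "y": -1.0, "z": 0.1, "rz": -0.027},
    {"x": 2.8, "y": -1.0, "z": 0.1, "rz": -0.027},
    {"x": 2.8, "y": -0.9, "z": 0.1, "rz": -0.027},
    {"x": 2.9, "y": -0.8, "z": 0.1, "rz": -0.027},
    {"x": 2.9, "y": -0.7, "z": 0.1, "rz": -0.027},
  ],
)

```text
schema error: expected keys x, y, z, rx, ry, rz, jaw
```

Run:
```python
from h import *
print(pose(),get_state()['contact_force']); r=.075;th=-2.241
t=[*(PIV+r*np.array([np.cos(th),np.sin(th)])),.22]
plan(line(t,.900,5)); snap('wrist','w1.png')
```

```text
(array([ 0.22038895, -0.5842783 ,  0.24899708]), np.float64(0.3609336483225886)) [ 0.67925952 -0.04481415 -0.17052111]
x 9.58 y -7.00 z 0.58 rz -0.108
x 10.27 y -5.93 z 0.58 rz -0.108
x 10.85 y -4.79 z 0.58 rz -0.108
x 11.31 y -3.60 z 0.58 rz -0.108
x 11.63 y -2.36 z 0.58 rz -0.108
```

View pics/w1.png

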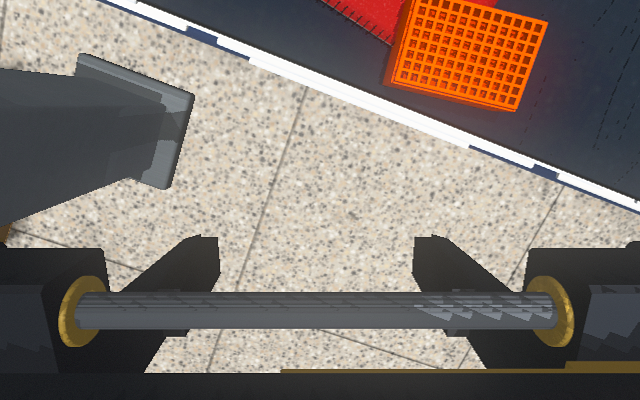

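All seven keys are needed in every row. The wrist view shows only the jaws and the orange rack, with nothing in the way.

Call:
send_rows(
  motion=[
    {"x": 2.4, "y": -1.7, "z": 0.1, "rx": 0, "ry": 0, "rz": -0.027, "jaw": 8.8},
    {"x": 2.4, "y": -1.7, "z": 0.1, "rx": 0, "ry": 0, "rz": -0.027, "jaw": 8.8},
    {"x": 2.5, "y": -1.6, "z": 0.1, "rx": 0, "ry": 0, "rz": -0.027, "jaw": 8.8},
    {"x": 2.5, "y": -1.6, "z": 0.1, "rx": 0, "ry": 0, "rz": -0.027, "jaw": 8.8},
    {"x": 2.6, "y": -1.5, "z": 0.1, "rx": 0, "ry": 0, "rz": -0.027, "jaw": 8.8},
  ],
)

```text
clock: 0.65
tool_pos: [0.3018, -0.4594, 0.2445]
eef_rot: [0.969, 0.246, -0.0, -0.0]
contact_force: [0.4, -0.0, -0.0]
opening: 0.997
finger_force: 0.0
```

Call:
send_rows(
  motion=[
    {"x": 2.6, "y": -1.4, "z": 0.1, "rx": 0, "ry": 0, "rz": -0.027, "jaw": 8.8},
    {"x": 2.6, "y": -1.3, "z": 0.1, "rx": 0, "ry": 0, "rz": -0.027, "jaw": 8.8},
    {"x": 2.7, "y": -1.3, "z": 0.1, "rx": 0, "ry": 0, "rz": -0.027, "jaw": 8.8},
    {"x": 2.7, "y": -1.2, "z": 0.1, "rx": 0, "ry": 0, "rz": -0.027, "jaw": 8.8},
    {"x": 2.7, "y": -1.1, "z": 0.1, "rx": 0, "ry": 0, "rz": -0.027, "jaw": 8.8},
  ],
)

```text
clock: 1.15
tool_pos: [0.3825, -0.3361, 0.2396]
eef_rot: [0.95, 0.311, -0.0, -0.0]
contact_force: [0.3, 0.1, -0.6]
opening: 1.0
finger_force: 0.0
```

Call:
send_rows(
  motion=[
    {"x": 2.8, "y": -1.0, "z": 0.1, "rx": 0, "ry": 0, "rz": -0.027, "jaw": 8.8},
    {"x": 2.8, "y": -1.0, "z": 0.1, "rx": 0, "ry": 0, "rz": -0.027, "jaw": 8.8},
    {"x": 2.8, "y": -0.9, "z": 0.1, "rx": 0, "ry": 0, "rz": -0.027, "jaw": 8.8},
    {"x": 2.9, "y": -0.8, "z": 0.1, "rx": 0, "ry": 0, "rz": -0.027, "jaw": 8.8},
    {"x": 2.9, "y": -0.7, "z": 0.1, "rx": 0, "ry": 0, "rz": -0.027, "jaw": 8.8},
  ],
)

```text
clock: 1.65
tool_pos: [0.4647, -0.2122, 0.2346]
eef_rot: [0.927, 0.374, -0.0, -0.0]
contact_force: [0.1, -0.6, -1.4]
opening: 0.995
finger_force: 0.0
```

Run:
```python
from h import *
print(pose(),get_state()['contact_force']); r=.075;th=-2.241
t=[*(PIV+r*np.array([np.cos(th),np.sin(th)])),.20]
plan(line(t,.900,5))
```

```text
(array([ 0.46467241, -0.21217172,  0.23455305]), np.float64(0.7669481274818695)) [ 0.06590758 -0.61200766 -1.35980145]
x 2.88 y -0.68 z 0.69 rz -0.027
x 2.90 y -0.61 z 0.69 rz -0.027
x 2.91 y -0.53 z 0.69 rz -0.027
x 2.93 y -0.45 z 0.69 rz -0.027
x 2.94 y -0.37 z 0.69 rz -0.027
```

Call:
send_rows(
  motion=[
    {"x": 2.9, "y": -0.7, "z": 0.6, "rx": 0, "ry": 0, "rz": -0.027, "jaw": 6},
    {"x": 2.9, "y": -0.6, "z": 0.6, "rx": 0, "ry": 0, "rz": -0.027, "jaw": 6},
    {"x": 2.9, "y": -0.5, "z": 0.6, "rx": 0, "ry": 0, "rz": -0.027, "jaw": 6},
    {"x": 2.9, "y": -0.45, "z": 0.6, "rx": 0, "ry": 0, "rz": -0.027, "jaw": 6},
    {"x": 2.9, "y": -0.4, "z": 0.6, "rx": 0, "ry": 0, "rz": -0.027, "jaw": 6},
  ],
)

```text
clock: 2.15
tool_pos: [0.5444, -0.0881, 0.2043]
eef_rot: [0.9, 0.436, -0.0, -0.0]
contact_force: [0.0, 0.9, 0.3]
opening: 0.679
finger_force: 0.0
```

Run:
```python
from h import *
print(pose(),get_state()['contact_force']); r=.075;th=-2.241
t=[*(PIV+r*np.array([np.cos(th),np.sin(th)])),.13]
plan(line(t,.900,5)); snap('wrist','w2.png')
```

```text
(array([ 0.5443675 , -0.08813763,  0.2042854 ]), np.float64(0.9018385782679738)) [0.00512421 0.89209342 0.32200816]
x 0.01 y -0.00 z 1.49 rz 0.000
x 0.01 y -0.00 z 1.49 rz 0.000
x 0.01 y -0.00 z 1.49 rz 0.000
x 0.01 y -0.00 z 1.49 rz 0.000
x 0.01 y -0.00 z 1.49 rz 0.000
```

View pics/w2.png

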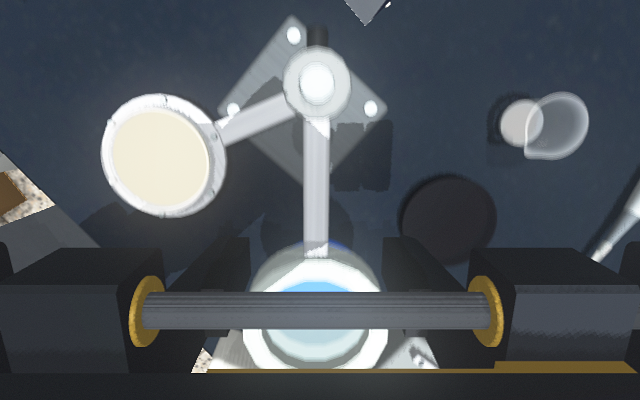

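The bar (column 316) is centred between the fingers (249–383), with the dish at (165,158) on the left. Descending.

Call:
send_rows(
  motion=[
    {"x": 0, "y": 0, "z": 1.5, "rx": 0, "ry": 0, "rz": 0, "jaw": 6},
    {"x": 0, "y": 0, "z": 1.5, "rx": 0, "ry": 0, "rz": 0, "jaw": 6},
    {"x": 0, "y": 0, "z": 1.5, "rx": 0, "ry": 0, "rz": 0, "jaw": 6},
    {"x": 0, "y": 0, "z": 1.5, "rx": 0, "ry": 0, "rz": 0, "jaw": 6},
    {"x": 0, "y": 0, "z": 1.3, "rx": 0, "ry": 0, "rz": 0, "jaw": 6},
  ],
)

```text
clock: 2.7
tool_pos: [0.5436, -0.0892, 0.1308]
eef_rot: [0.9, 0.435, -0.0, -0.0]
contact_force: [-0.2, -0.9, -0.1]
opening: 0.676
finger_force: 0.0
```

Call:
send_rows(
  motion=[
    {"x": 0, "y": 0, "z": 0, "rx": 0, "ry": 0, "rz": 0, "jaw": 2.2},
    {"x": 0, "y": 0, "z": 0, "rx": 0, "ry": 0, "rz": 0, "jaw": 2.2},
    {"x": 0, "y": 0, "z": 0, "rx": 0, "ry": 0, "rz": 0, "jaw": 2.2},
    {"x": 0, "y": 0, "z": 0, "rx": 0, "ry": 0, "rz": 0, "jaw": 2.2},
    {"x": 0, "y": 0, "z": 0, "rx": 0, "ry": 0, "rz": 0, "jaw": 2.2},
  ],
  grip_force=10,
)

```text
clock: 3.2
tool_pos: [0.5442, -0.0892, 0.1323]
eef_rot: [0.9, 0.435, 0.0, 0.0]
contact_force: [-0.7, 0.3, 1.0]
opening: 0.26
finger_force: 0.0
```

Run:
```python
from h import *
p,psi=pose(); print(p,psi); r=.075
plan([([*(PIV+r*np.array([np.cos(a),np.sin(a)])),.13],a+np.pi) for a in np.linspace(-2.241,-3.412,21)[1:]])
```

```text
[ 0.54424201 -0.08920586  0.13225261] 0.900698656358328
x 0.17 y -0.50 z 0.23 rz 0.059
x 0.01 y -0.44 z -0.00 rz 0.059
x 0.01 y -0.44 z -0.00 rz 0.059
x 0.01 y -0.44 z -0.00 rz 0.059
x 0.01 y -0.44 z -0.00 rz 0.059
x 0.01 y -0.44 z -0.00 rz 0.059
x 0.01 y -0.44 z -0.00 rz 0.059
x 0.01 y -0.44 z -0.00 rz 0.059
x 0.01 y -0.44 z -0.00 rz 0.059
x 0.01 y -0.44 z -0.00 rz 0.059
x 0.01 y -0.44 z -0.00 rz 0.059
x 0.01 y -0.44 z -0.00 rz 0.059
x 0.01 y -0.44 z -0.00 rz 0.059
x 0.01 y -0.44 z -0.00 rz 0.059
x 0.01 y -0.44 z -0.00 rz 0.059
x 0.01 y -0.44 z -0.00 rz 0.059
x 0.01 y -0.44 z -0.00 rz 0.059
x 0.01 y -0.44 z -0.00 rz 0.059
x 0.01 y -0.44 z -0.00 rz 0.059
x 0.01 y -0.44 z -0.00 rz 0.059
```

Call:
send_rows(
  motion=[
    {"x": 0.1, "y": -0.45, "z": 0.1, "rx": 0, "ry": 0, "rz": 0.06, "jaw": 2.2},
    {"x": 0, "y": -0.45, "z": 0, "rx": 0, "ry": 0, "rz": 0.06, "jaw": 2.2},
    {"x": 0.02, "y": -0.45, "z": 0, "rx": 0, "ry": 0, "rz": 0.06, "jaw": 2.2},
    {"x": 0.01, "y": -0.45, "z": 0, "rx": 0, "ry": 0, "rz": 0.06, "jaw": 2.2},
    {"x": 0.01, "y": -0.45, "z": 0, "rx": 0, "ry": 0, "rz": 0.06, "jaw": 2.2},
  ],
)

```text
clock: 3.7
tool_pos: [0.5309, -0.0741, 0.1313]
eef_rot: [0.956, 0.294, 0.002, 0.002]
contact_force: [3.8, -4.4, -1.6]
opening: 0.25
finger_force: 2.6
```

Call:
send_rows(
  motion=[
    {"x": 0.01, "y": -0.45, "z": 0, "rx": 0, "ry": 0, "rz": 0.06, "jaw": 2.2},
    {"x": 0.01, "y": -0.45, "z": 0, "rx": 0, "ry": 0, "rz": 0.06, "jaw": 2.2},
    {"x": 0.01, "y": -0.45, "z": 0, "rx": 0, "ry": 0, "rz": 0.06, "jaw": 2.2},
    {"x": 0.01, "y": -0.45, "z": 0, "rx": 0, "ry": 0, "rz": 0.06, "jaw": 2.2},
    {"x": 0.01, "y": -0.45, "z": 0, "rx": 0, "ry": 0, "rz": 0.06, "jaw": 2.2},
  ],
)

```text
clock: 4.2
tool_pos: [0.5205, -0.0542, 0.1313]
eef_rot: [0.989, 0.148, 0.001, 0.002]
contact_force: [3.0, -5.1, 0.1]
opening: 0.253
finger_force: 2.6
```

Run:
```python
from h import *
p,psi=pose(); print(p,psi,get_state()['contact_force']); r=.075
a0=np.arctan2(*(p[:2]-PIV)[::-1]); print(a0,np.linalg.norm(p[:2]-PIV),psi+-np.pi)
plan([([*(PIV+r*np.array([np.cos(a),np.sin(a)])),.13],a+np.pi) for a in np.linspace(psi-np.pi,-3.412,11)[1:]])
```

```text
[ 0.52049892 -0.05423997  0.13131847] 0.2963656821067512 [ 3.02590426 -5.10864997  0.12453427]
-2.7966426199370735 0.07523287204146428 -2.845226971483042
x 0.03 y -0.79 z 0.13 rz 0.057
x 0.01 y -0.42 z -0.00 rz 0.057
x 0.01 y -0.42 z -0.00 rz 0.057
x 0.01 y -0.42 z -0.00 rz 0.057
x 0.01 y -0.42 z -0.00 rz 0.057
x 0.01 y -0.42 z -0.00 rz 0.057
x 0.01 y -0.42 z -0.00 rz 0.057
x 0.01 y -0.42 z -0.00 rz 0.057
x 0.01 y -0.42 z -0.00 rz 0.057
x 0.01 y -0.42 z -0.00 rz 0.057
```

Call:
send_rows(
  motion=[
    {"x": 0.01, "y": -0.45, "z": 0, "rx": 0, "ry": 0, "rz": 0.06, "jaw": 2.2},
    {"x": 0.01, "y": -0.45, "z": 0, "rx": 0, "ry": 0, "rz": 0.06, "jaw": 2.2},
    {"x": 0.01, "y": -0.45, "z": 0, "rx": 0, "ry": 0, "rz": 0.06, "jaw": 2.2},
    {"x": 0.01, "y": -0.45, "z": 0, "rx": 0, "ry": 0, "rz": 0.06, "jaw": 2.2},
    {"x": 0.01, "y": -0.45, "z": 0, "rx": 0, "ry": 0, "rz": 0.06, "jaw": 2.2},
  ],
)

```text
clock: 4.7
tool_pos: [0.5165, -0.0322, 0.1313]
eef_rot: [1.0, -0.002, 0.001, 0.001]
contact_force: [0.7, -4.3, 0.9]
opening: 0.253
finger_force: 2.6
```

Call:
send_rows(
  motion=[
    {"x": 0.01, "y": -0.45, "z": 0, "rx": 0, "ry": 0, "rz": 0.06, "jaw": 2.2},
    {"x": 0.01, "y": -0.45, "z": 0, "rx": 0, "ry": 0, "rz": 0.06, "jaw": 2.2},
    {"x": 0.01, "y": -0.45, "z": 0, "rx": 0, "ry": 0, "rz": 0.06, "jaw": 2.2},
    {"x": 0, "y": 0, "z": 0, "rx": 0, "ry": 0, "rz": 0, "jaw": 2.2},
    {"x": 0, "y": 0, "z": 0, "rx": 0, "ry": 0, "rz": 0, "jaw": 2.2},
  ],
)

```text
clock: 5.2
tool_pos: [0.5172, -0.0174, 0.1312]
eef_rot: [0.996, -0.089, 0.001, 0.0]
contact_force: [0.5, -3.8, 2.2]
opening: 0.252
finger_force: 1.7
```

Run:
```python
from h import *
p,psi=pose(); print(p,psi,get_state()['contact_force']); r=.075
a0=np.arctan2(*(p[:2]-PIV)[::-1]); print(a0,np.linalg.norm(p[:2]-PIV),psi+-np.pi)
w=snap('wrist','w3.png'); t=snap('top','t3.png')
c=cv2.resize(t['img'][150:260,290:430],None,fx=4,fy=4,interpolation=cv2.INTER_CUBIC)
c=np.hstack([c[:400],]); a=cv2.resize(w['img'],(640,400))
o=np.zeros((400+0,800,3),np.uint8); 
a=cv2.resize(w['img'],(400,250)); o[:250,:400]=a; c=cv2.resize(t['img'][160:260,290:390],(400,400),interpolation=cv2.INTER_CUBIC); o[:,400:]=c
cv2.imwrite('pics/m3.png',o[:,:,::-1])
```

```text
[ 0.51724171 -0.0173728   0.13119229] -0.17864253506285604 [ 0.54052692 -3.82955868  2.21512988]
2.988499913168636 0.07493471079019198 -3.3202351886526493
```

View pics/m3.png

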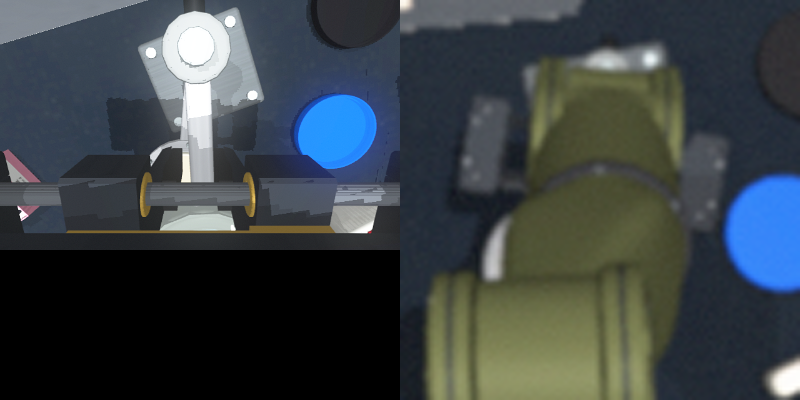

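Call:
send_rows(
  motion=[
    {"x": 0.01, "y": -0.4, "z": 0, "rx": 0, "ry": 0, "rz": 0.035, "jaw": 2.2},
    {"x": 0.01, "y": -0.4, "z": 0, "rx": 0, "ry": 0, "rz": 0.03, "jaw": 2.2},
    {"x": 0.01, "y": -0.4, "z": 0, "rx": 0, "ry": 0, "rz": 0.03, "jaw": 2.2},
    {"x": 0, "y": 0, "z": 0, "rx": 0, "ry": 0, "rz": 0, "jaw": 2.2},
    {"x": 0, "y": 0, "z": 0, "rx": 0, "ry": 0, "rz": 0, "jaw": 2.2},
  ],
)

```text
clock: 5.8
tool_pos: [0.5194, -0.005, 0.1307]
eef_rot: [0.991, -0.137, 0.0, 0.0]
contact_force: [0.1, -3.8, 2.0]
opening: 0.248
finger_force: 1.6
```

Run:
```python
from h import *
p,psi=pose(); print(p,psi,get_state()['contact_force'])
a0=np.arctan2(*(p[:2]-PIV)[::-1]); print(a0,np.linalg.norm(p[:2]-PIV),psi+np.pi)
```

```text
[ 0.51940871 -0.00503219  0.13074919] -0.2739153977604277 [ 0.11803171 -3.79352407  2.00285461]
2.8222972233741976 0.0757183337916189 2.8676772558293653
```

Call:
send_rows(
  motion=[
    {"x": 0, "y": 0, "z": 0, "rx": 0, "ry": 0, "rz": 0, "jaw": 5},
    {"x": 0, "y": 0, "z": 0, "rx": 0, "ry": 0, "rz": 0, "jaw": 5},
    {"x": 0, "y": 0, "z": 0, "rx": 0, "ry": 0, "rz": 0, "jaw": 5},
    {"x": 0, "y": 0, "z": -1, "rx": 0, "ry": 0, "rz": 0, "jaw": 5},
    {"x": 0, "y": 0, "z": -2, "rx": 0, "ry": 0, "rz": 0, "jaw": 5},
  ],
)

```text
clock: 6.3
tool_pos: [0.5185, -0.0045, 0.1604]
eef_rot: [0.991, -0.136, -0.002, 0.0]
contact_force: [-0.4, 0.4, -0.4]
opening: 0.568
finger_force: 0.0
```

Call:
send_rows(
  motion=[
    {"x": 0, "y": 0, "z": -2, "rx": 0, "ry": 0, "rz": 0, "jaw": 5},
    {"x": 0, "y": 0, "z": -2, "rx": 0, "ry": 0, "rz": 0, "jaw": 5},
    {"x": 0, "y": 0, "z": -2, "rx": 0, "ry": 0, "rz": 0, "jaw": 5},
    {"x": 0, "y": 0, "z": -1, "rx": 0, "ry": 0, "rz": 0, "jaw": 5},
    {"x": 0, "y": 0, "z": 0, "rx": 0, "ry": 0, "rz": 0, "jaw": 5},
  ],
)

```text
clock: 6.8
tool_pos: [0.5203, -0.0047, 0.2322]
eef_rot: [0.991, -0.137, 0.002, -0.0]
contact_force: [-0.1, 0.1, -0.1]
opening: 0.567
finger_force: 0.0
```

Run:
```python
from h import *
p,psi=pose(); print(p,psi,get_state()['contact_force'])
plan(line([.503,-.382,.20],.219,15))
```

```text
[ 0.52030076 -0.00468658  0.23217482] -0.2740308816895648 [-0.06573777  0.134542   -0.05779671]
x 0.57 y 2.45 z 0.21 rz -0.033
x 0.49 y 2.47 z 0.21 rz -0.033
x 0.41 y 2.48 z 0.21 rz -0.033
x 0.33 y 2.50 z 0.21 rz -0.033
x 0.24 y 2.51 z 0.21 rz -0.033
x 0.16 y 2.51 z 0.21 rz -0.033
x 0.08 y 2.52 z 0.21 rz -0.033
x -0.00 y 2.52 z 0.21 rz -0.033
x -0.09 y 2.52 z 0.21 rz -0.033
x -0.17 y 2.51 z 0.21 rz -0.033
x -0.25 y 2.51 z 0.21 rz -0.033
x -0.33 y 2.50 z 0.21 rz -0.033
x -0.42 y 2.48 z 0.21 rz -0.033
x -0.50 y 2.47 z 0.21 rz -0.033
x -0.58 y 2.45 z 0.21 rz -0.033
```

Call:
send_rows(
  motion=[
    {"x": 0.6, "y": 2.4, "z": 0.2, "rx": 0, "ry": 0, "rz": -0.033, "jaw": 4},
    {"x": 0.5, "y": 2.5, "z": 0.2, "rx": 0, "ry": 0, "rz": -0.033, "jaw": 4},
    {"x": 0.4, "y": 2.5, "z": 0.2, "rx": 0, "ry": 0, "rz": -0.033, "jaw": 4},
    {"x": 0.3, "y": 2.5, "z": 0.2, "rx": 0, "ry": 0, "rz": -0.033, "jaw": 4},
    {"x": 0.25, "y": 2.5, "z": 0.2, "rx": 0, "ry": 0, "rz": -0.033, "jaw": 4},
  ],
)

```text
clock: 7.3
tool_pos: [0.5131, -0.1313, 0.2196]
eef_rot: [0.999, -0.054, -0.001, -0.0]
contact_force: [0.4, -0.0, 0.3]
opening: 0.456
finger_force: 0.0
```

Call:
send_rows(
  motion=[
    {"x": 0.15, "y": 2.5, "z": 0.2, "rx": 0, "ry": 0, "rz": -0.033, "jaw": 4},
    {"x": 0.1, "y": 2.5, "z": 0.2, "rx": 0, "ry": 0, "rz": -0.033, "jaw": 4},
    {"x": 0, "y": 2.5, "z": 0.2, "rx": 0, "ry": 0, "rz": -0.033, "jaw": 4},
    {"x": -0.1, "y": 2.5, "z": 0.2, "rx": 0, "ry": 0, "rz": -0.033, "jaw": 4},
    {"x": -0.2, "y": 2.5, "z": 0.2, "rx": 0, "ry": 0, "rz": -0.033, "jaw": 4},
  ],
)

```text
clock: 7.8
tool_pos: [0.5073, -0.2561, 0.2095]
eef_rot: [1.0, 0.029, -0.001, -0.001]
contact_force: [0.1, -0.4, -0.1]
opening: 0.452
finger_force: 0.0
```

Call:
send_rows(
  motion=[
    {"x": -0.25, "y": 2.5, "z": 0.2, "rx": 0, "ry": 0, "rz": -0.033, "jaw": 4},
    {"x": -0.3, "y": 2.5, "z": 0.2, "rx": 0, "ry": 0, "rz": -0.033, "jaw": 4},
    {"x": -0.4, "y": 2.5, "z": 0.2, "rx": 0, "ry": 0, "rz": -0.033, "jaw": 4},
    {"x": -0.5, "y": 2.5, "z": 0.2, "rx": 0, "ry": 0, "rz": -0.033, "jaw": 4},
    {"x": -0.6, "y": 2.5, "z": 0.2, "rx": 0, "ry": 0, "rz": -0.033, "jaw": 4},
  ],
)

```text
clock: 8.3
tool_pos: [0.5023, -0.3827, 0.1993]
eef_rot: [0.994, 0.111, -0.001, -0.001]
contact_force: [0.0, -0.1, -0.8]
opening: 0.454
finger_force: 0.0
```

Run:
```python
from h import *
p,psi=pose(); print(p,psi,get_state()['contact_force'])
plan(line([.503,-.382,.19],.219,1))
w=snap('wrist','w4.png'); t=snap('top','t4.png')
o=np.zeros((500,800,3),np.uint8)
o[:250,:400]=cv2.resize(w['img'],(400,250),interpolation=cv2.INTER_AREA); o[:400,400:]=cv2.resize(t['img'][165:245,300:380],(400,400),interpolation=cv2.INTER_CUBIC)
cv2.imwrite('pics/m4.png',o[:,:,::-1])
```

```text
[ 0.5022573  -0.38270081  0.19928192] 0.22240416996018947 [ 0.02204075 -0.12949158 -0.83685301]
x 0.09 y -0.05 z 0.93 rz 0.003
```

View pics/m4.png

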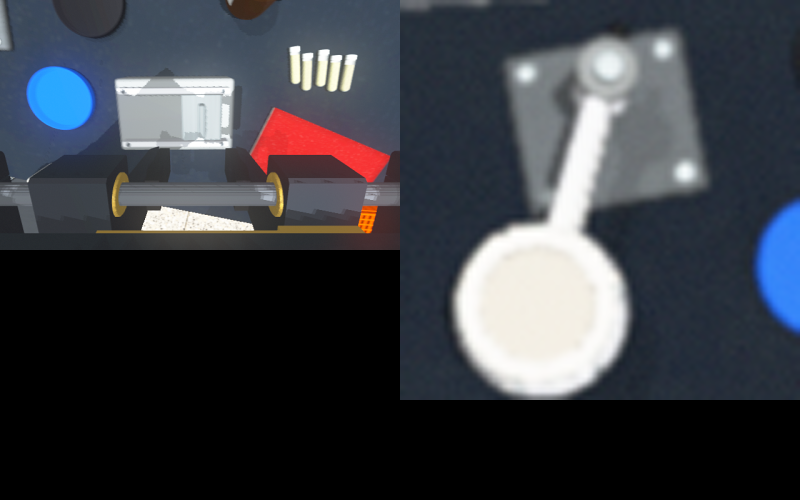

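Run:
```python
from h import *
t=load('t4'); img=t['img'].astype(int)
pts=[]
for v in range(188,208):
    row=img[v,325:350].min(1).astype(float); w=np.clip(row-150,0,None)
    u=(w*np.arange(325,350)).sum()/w.sum(); pts.append(hit(t,u,v,.136))
pts=np.array(pts); c=np.polyfit(pts[:,0],pts[:,1],1); print('bar angle',np.pi+np.arctan(c[0]),'y at pivot x',np.polyval(c,PIV[0]), np.std(pts[:,1]-np.polyval(c,pts[:,0])))
f=lambda b:PIV+.15*np.array([np.cos(b),np.sin(b)])
for b in(2.83,2.872,2.91):
    print(b,f(b),[np.round(proj(t,[*f(b),z]),1) for z in(.145,.115)])
m=(img.min(2)>200)&(img[...,2]>=img[...,0]-8); m[:, :310]=0;m[:,352:]=0;m[:208]=0;m[250:]=0
print('white ring extents',[ (np.where(m.any(a))[0].min(),np.where(m.any(a))[0].max()) for a in(0,1)])
b=(img[...,0]-img[...,2]>10); b[:,:312]=0;b[:,346:]=0;b[:208]=0;b[245:]=0
ys,xs=np.where(b);print('window',xs.mean(),ys.mean(),b.sum(),hit(t,xs.mean(),ys.mean(),.115),hit(t,xs.mean(),ys.mean(),.145))
s0=load('top0')['img'].astype(int);b=(s0[...,0]-s0[...,2]>10); b[:,:312]=0;b[:,346:]=0;b[:208]=0;b[245:]=0
ys,xs=np.where(b);print('dish',xs.mean(),ys.mean(),b.sum(),hit(t,xs.mean(),ys.mean(),.044))
w=load('w4'); print('tab proj',proj(w,[.5015,-.3807,.0815]),'tcp',proj(w,pose()[0]))
```

```text
bar angle 2.858574101763577 y at pivot x -0.029234781605806587 0.0002705311282342615
2.83 [0.44852302 0.01718625] [array([326.3, 225.2]), array([326.2, 225.5])]
2.872 [0.44671808 0.01115082] [array([328.3, 225.8]), array([328.2, 226. ])]
2.91 [0.44530469 0.00562919] [array([330.1, 226.2]), array([330. , 226.5])]
white ring extents [(np.int64(312), np.int64(344)), (np.int64(208), np.int64(243))]
window 327.1457286432161 225.26130653266333 398 [0.4492 0.0143 0.115 ] [0.4483 0.0145 0.145 ]
dish 327.6461267605634 226.68838028169014 568 [0.4466 0.0121 0.044 ]
tab proj (np.float64(312.89667486269434), np.float64(193.51885570906722)) tcp (np.float64(322.99767425396044), np.float64(268.0781334350488))
```

Run:
```python
from h import *
w=load('w4'); print(hit(w,323,189,.0815),hit(w,323,189,.0635))
o=cv2.resize(w['img'][110:250,170:390],(792,504),interpolation=cv2.INTER_CUBIC)
cv2.imwrite('pics/m5.png',o[:,:,::-1])
```

```text
[ 0.5066 -0.3873  0.0815] [ 0.5023 -0.3886  0.0635]
```

View pics/m5.png

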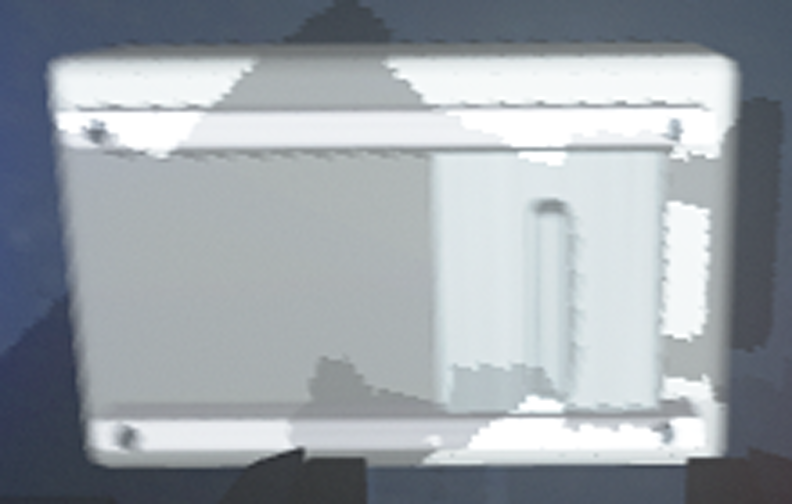

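Call:
send_rows(
  motion=[
    {"x": 0, "y": 0.2, "z": 2.4, "rx": 0, "ry": 0, "rz": 0, "jaw": 4},
    {"x": 0, "y": 0, "z": 2.4, "rx": 0, "ry": 0, "rz": 0, "jaw": 4},
    {"x": 0, "y": 0, "z": 2.4, "rx": 0, "ry": 0, "rz": 0, "jaw": 4},
    {"x": 0, "y": 0, "z": 2.4, "rx": 0, "ry": 0, "rz": 0, "jaw": 4},
    {"x": 0, "y": 0, "z": 2.2, "rx": 0, "ry": 0, "rz": 0, "jaw": 4},
  ],
)

```text
clock: 8.9
tool_pos: [0.5031, -0.3823, 0.0808]
eef_rot: [0.994, 0.11, -0.001, -0.001]
contact_force: [0.3, -0.6, -0.1]
opening: 0.456
finger_force: 0.0
```

Call:
send_rows(
  motion=[
    {"x": 0, "y": 0, "z": 0, "rx": 0, "ry": 0, "rz": 0, "jaw": 1.8},
    {"x": 0, "y": 0, "z": 0, "rx": 0, "ry": 0, "rz": 0, "jaw": 1.8},
    {"x": 0, "y": 0, "z": 0, "rx": 0, "ry": 0, "rz": 0, "jaw": 1.8},
    {"x": 0, "y": 0, "z": 0, "rx": 0, "ry": 0, "rz": 0, "jaw": 1.8},
    {"x": 0, "y": 0, "z": 0, "rx": 0, "ry": 0, "rz": 0, "jaw": 1.8},
  ],
)

```text
clock: 9.4
tool_pos: [0.5039, -0.3845, 0.0838]
eef_rot: [0.994, 0.11, 0.001, 0.001]
contact_force: [0.5, -0.8, 0.4]
opening: 0.206
finger_force: 0.0
```

Call:
send_rows(
  motion=[
    {"x": 0, "y": -0.6, "z": 0.1, "rx": 0, "ry": 0, "rz": 0, "jaw": 1.8},
    {"x": 0, "y": -0.6, "z": 0, "rx": 0, "ry": 0, "rz": 0, "jaw": 1.8},
    {"x": 0, "y": -0.6, "z": 0, "rx": 0, "ry": 0, "rz": 0, "jaw": 1.8},
    {"x": 0, "y": -0.6, "z": 0, "rx": 0, "ry": 0, "rz": 0, "jaw": 1.8},
    {"x": 0, "y": -0.6, "z": 0, "rx": 0, "ry": 0, "rz": 0, "jaw": 1.8},
  ],
)

```text
clock: 9.9
tool_pos: [0.4968, -0.3546, 0.0819]
eef_rot: [0.994, 0.11, 0.0, 0.0]
contact_force: [-0.1, -1.7, 1.2]
opening: 0.202
finger_force: 0.9
```

Call:
send_rows(
  motion=[
    {"x": 0, "y": -0.6, "z": 0, "rx": 0, "ry": 0, "rz": 0, "jaw": 1.8},
    {"x": 0, "y": -0.6, "z": 0, "rx": 0, "ry": 0, "rz": 0, "jaw": 1.8},
    {"x": 0, "y": -0.6, "z": 0, "rx": 0, "ry": 0, "rz": 0, "jaw": 1.8},
    {"x": 0, "y": -0.4, "z": 0, "rx": 0, "ry": 0, "rz": 0, "jaw": 1.8},
    {"x": 0, "y": -0.3, "z": 0, "rx": 0, "ry": 0, "rz": 0, "jaw": 1.8},
  ],
)

```text
clock: 10.4
tool_pos: [0.4912, -0.33, 0.0817]
eef_rot: [0.994, 0.11, -0.0, -0.0]
contact_force: [0.2, -1.6, -0.0]
opening: 0.206
finger_force: 0.8
```

Call:
send_rows(
  motion=[
    {"x": 0, "y": -0.3, "z": 0, "rx": 0, "ry": 0, "rz": 0, "jaw": 1.8},
    {"x": 0, "y": -0.3, "z": 0, "rx": 0, "ry": 0, "rz": 0, "jaw": 1.8},
    {"x": 0, "y": -0.2, "z": 0, "rx": 0, "ry": 0, "rz": 0, "jaw": 1.8},
    {"x": 0, "y": 0, "z": 0, "rx": 0, "ry": 0, "rz": 0, "jaw": 1.8},
    {"x": 0, "y": 0, "z": 0, "rx": 0, "ry": 0, "rz": 0, "jaw": 1.8},
  ],
)

```text
clock: 10.9
tool_pos: [0.4905, -0.3271, 0.0818]
eef_rot: [0.994, 0.109, 0.001, 0.003]
contact_force: [2.2, -8.1, -6.0]
opening: 0.205
finger_force: 4.9
```

Call:
send_rows(
  motion=[
    {"x": 0, "y": 0.5, "z": 0, "rx": 0, "ry": 0, "rz": 0, "jaw": 1.8},
    {"x": 0, "y": 0.5, "z": 0, "rx": 0, "ry": 0, "rz": 0, "jaw": 1.8},
    {"x": 0, "y": 0, "z": -1.5, "rx": 0, "ry": 0, "rz": 0, "jaw": 1.8},
    {"x": 0, "y": 0, "z": -2.5, "rx": 0, "ry": 0, "rz": 0, "jaw": 1.8},
    {"x": 0, "y": 0, "z": -2, "rx": 0, "ry": 0, "rz": 0, "jaw": 1.8},
  ],
)

```text
clock: 11.4
tool_pos: [0.4919, -0.3318, 0.1435]
eef_rot: [0.994, 0.111, 0.0, -0.0]
contact_force: [-0.3, 0.6, 0.6]
opening: 0.204
finger_force: 0.0
```

Call:
send_rows(
  motion=[
    {"x": 0, "y": 2, "z": -2, "rx": 0, "ry": 0, "rz": 0, "jaw": 0},
    {"x": 0, "y": 2, "z": -2, "rx": 0, "ry": 0, "rz": 0, "jaw": 0},
    {"x": 0, "y": 1.5, "z": 0, "rx": 0, "ry": 0, "rz": 0, "jaw": 0},
    {"x": 0, "y": 0, "z": 0, "rx": 0, "ry": 0, "rz": 0, "jaw": 0},
    {"x": 0, "y": 0, "z": 0, "rx": 0, "ry": 0, "rz": 0, "jaw": 0},
  ],
)

```text
clock: 11.9
tool_pos: [0.5034, -0.3849, 0.1819]
eef_rot: [0.994, 0.11, -0.0, -0.001]
contact_force: [0.2, 0.8, -0.6]
opening: 0.006
finger_force: 0.0
```

Run:
```python
from h import *
p,psi=pose(); print(p,psi,get_state()['contact_force'],get_state()['opening'])
plan([([.5035,-.3855,.09],.219)])
w=snap('wrist','w6.png'); print([proj(w,[.5035,-.3855,.059])])
cv2.imwrite('pics/m6.png',cv2.resize(w['img'][110:310,160:480],(800,500),interpolation=cv2.INTER_CUBIC)[:,:,::-1])
```

```text
[ 0.50340965 -0.384877    0.1818635 ] 0.22115813362767395 [ 0.24215251  0.80233783 -0.57524254] 0.00646168177258004
x -0.00 y 0.06 z 9.19 rz 0.002
[(np.float64(316.5077286883503), np.float64(191.68249287984798))]
```

View pics/m6.png

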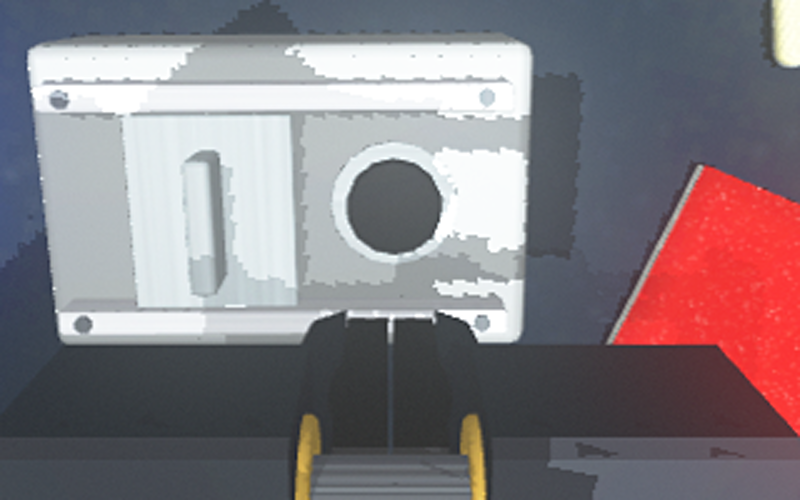

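The guard is open at its stop, and the button is at (317.6,192.4), within 1 mm of my estimate. Pressing.

Call:
send_rows(
  motion=[
    {"x": 0, "y": 0.05, "z": 2.5, "rx": 0, "ry": 0, "rz": 0, "jaw": 0},
    {"x": 0, "y": 0, "z": 2.5, "rx": 0, "ry": 0, "rz": 0, "jaw": 0},
    {"x": 0, "y": 0, "z": 2.5, "rx": 0, "ry": 0, "rz": 0, "jaw": 0},
    {"x": 0, "y": 0, "z": 2, "rx": 0, "ry": 0, "rz": 0, "jaw": 0},
    {"x": 0, "y": 0, "z": 1, "rx": 0, "ry": 0, "rz": 0, "jaw": 0},
  ],
)

```text
clock: 12.45
tool_pos: [0.5028, -0.3841, 0.0746]
eef_rot: [0.994, 0.111, -0.002, -0.002]
contact_force: [-0.5, -0.9, -0.3]
opening: 0.003
finger_force: 0.0
```

Call:
send_rows(
  motion=[
    {"x": 0, "y": 0, "z": 0.3, "rx": 0, "ry": 0, "rz": 0, "jaw": 0},
    {"x": 0, "y": 0, "z": 0.2, "rx": 0, "ry": 0, "rz": 0, "jaw": 0},
    {"x": 0, "y": 0, "z": 0.2, "rx": 0, "ry": 0, "rz": 0, "jaw": 0},
    {"x": 0, "y": 0, "z": 0.1, "rx": 0, "ry": 0, "rz": 0, "jaw": 0},
    {"x": 0, "y": 0, "z": 0, "rx": 0, "ry": 0, "rz": 0, "jaw": 0},
  ],
)

```text
clock: 12.95
tool_pos: [0.5045, -0.3869, 0.0695]
eef_rot: [0.994, 0.11, 0.001, 0.0]
contact_force: [0.0, 0.3, 1.9]
opening: 0.0
finger_force: 0.8
```

Call:
send_rows(
  motion=[
    {"x": 0, "y": 0, "z": 0.2, "rx": 0, "ry": 0, "rz": 0, "jaw": 0},
    {"x": 0, "y": 0, "z": 0.2, "rx": 0, "ry": 0, "rz": 0, "jaw": 0},
    {"x": 0, "y": 0, "z": 0.2, "rx": 0, "ry": 0, "rz": 0, "jaw": 0},
    {"x": 0, "y": 0, "z": 0.1, "rx": 0, "ry": 0, "rz": 0, "jaw": 0},
    {"x": 0, "y": 0, "z": 0, "rx": 0, "ry": 0, "rz": 0, "jaw": 0},
  ],
)

```text
clock: 13.45
tool_pos: [0.5046, -0.3869, 0.0642]
eef_rot: [0.994, 0.11, 0.001, 0.001]
contact_force: [-3.5, 3.3, 19.2]
opening: 0.006
finger_force: 9.6
```

Call:
send_rows(
  motion=[
    {"x": 0, "y": 0, "z": 0, "rx": 0, "ry": 0, "rz": 0, "jaw": 0},
    {"x": 0, "y": 0, "z": -0.5, "rx": 0, "ry": 0, "rz": 0, "jaw": 0},
    {"x": 0, "y": 0, "z": -1.5, "rx": 0, "ry": 0, "rz": 0, "jaw": 0},
    {"x": 0, "y": 0, "z": -3, "rx": 0, "ry": 0, "rz": 0, "jaw": 0},
    {"x": 0, "y": 0, "z": -3, "rx": 0, "ry": 0, "rz": 0, "jaw": 0},
  ],
)

```text
clock: 13.95
tool_pos: [0.503, -0.3864, 0.1423]
eef_rot: [0.994, 0.11, -0.001, -0.001]
contact_force: [0.0, -0.4, -0.3]
opening: 0.004
finger_force: 0.0
```

Call:
send_rows(
  motion=[
    {"x": 0, "y": 2, "z": -3, "rx": 0, "ry": 0, "rz": 0, "jaw": 0},
    {"x": 0, "y": 2, "z": -3, "rx": 0, "ry": 0, "rz": 0, "jaw": 0},
    {"x": 0, "y": 2, "z": 0, "rx": 0, "ry": 0, "rz": 0, "jaw": 0},
    {"x": 0, "y": 0, "z": 0, "rx": 0, "ry": 0, "rz": 0, "jaw": 0},
    {"x": 0, "y": 0, "z": 0, "rx": 0, "ry": 0, "rz": 0, "jaw": 0},
  ],
)

```text
clock: 14.45
tool_pos: [0.5161, -0.4446, 0.2011]
eef_rot: [0.994, 0.11, -0.001, -0.001]
contact_force: [0.1, -0.0, 0.2]
opening: 0.009
finger_force: 0.0
```

Run:
```python
from h import *
t=snap('top','t7.png'); w=snap('wrist','w7.png'); o=np.zeros((400,800,3),np.uint8)
o[:,:400]=cv2.resize(t['img'][165:265,300:400],(400,400),interpolation=cv2.INTER_CUBIC); o[:250,400:]=cv2.resize(w['img'],(400,250))
cv2.imwrite('pics/m7.png',o[:,:,::-1])
```

```text
(no output)
```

View pics/m7.png

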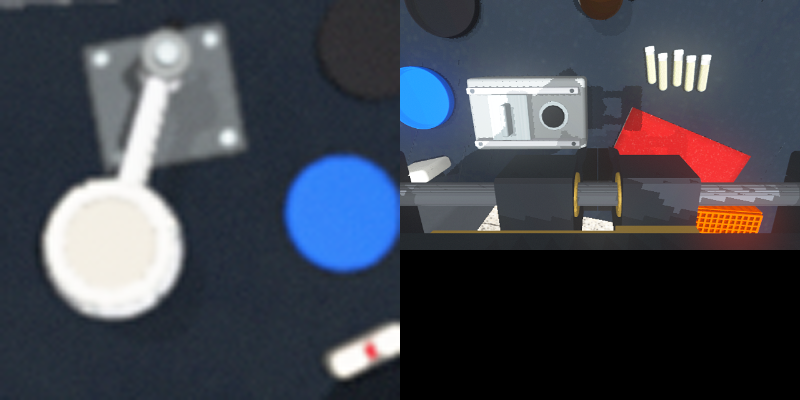

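The lamp is over the dish at (112,247), the guard is open and the button at (552,116) is up. Handing in.

```bash
python3 -c "
from plant import *
print(finish_job())"
```

```text
the job is handed in; nothing more can be done
None
```

The job is handed in: by camera measurement the lamp is within about 3 mm of centre over the dish and let go, the guard was then slid to its end stop, and the button was pressed to its stop (19 N) and came back up. The clock read about 14.5 s of the 58 s allowed; no verdict came back.

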